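Turn a dental milling blank's flat to the alignment bar

TASK

On the alignment stand sits a white milling blank on a spindle. Using the upright steel finger peg on it, turn the blank round on its spindle until the flat cut in its rim lies flush against the stand's sprung alignment bar, and let go with the blank still sitting level on the stand. Leave the spare, fully round blank that lies on the bench where it is.

Things in the scene. Friction and masses are not known exactly. Their poses are not given: they have to be found in the camera images.
- blank: Blank to turn: white disc, 98 mm diameter, 20 mm thick, 0.3-0.65 kg, loose, turns either way on a 16 mm spindle (bore 18). Origin: centre of underside, z up. Flat in the rim on its +x side, 49 mm long, 42 mm from centre, square to x. Upright steel peg, 12 mm diameter, at 36 mm along -x, from 20 to 48 mm above the origin: pinch or push it. Nothing else on the stand is above the blank's top.
- bar_face (a point): Middle of the alignment bar's face that touches the blank. Straight steel bar, 76 mm long, 14 tall, 10 deep, lying level on the stand (plate 165 x 130 mm, 20 mm high), its top 3 mm below the blank's top. x axis: level, square to the bar, from spindle to bar; y along the bar. The flat is home when the blank's x points the same way as this x.
- stop_bar (a joint): Travel of the alignment bar towards the spindle, m. A light spring (about 2 N) always presses it on the blank's rim: about 0.0015 to 0.002 on the round part of the rim, about 0.008 with the flat flush against it. The bar itself need not be touched.
- spare_blank: Spare blank, to be left alone: same white disc, 98 mm diameter, 20 mm thick, same bore and peg (36 mm from centre along its -x), but fully round, without a flat, lying on the bench itself. Origin: centre of underside.
There are look-alikes about, which are no part of the job. Of the things that look like the part that bears bar_face, the larger one is meant. What is shaped like the blank but purple is not meant.

How it is judged (in metres and radians):
At the end, for the whole second after the job is handed in: The blank's flat lies against the alignment bar, parallel to it within 10 degrees, the bar having sprung in onto it (joint between 4 and 10.5 mm), the blank level (within 4.5 degrees) and seated on the stand (origin 16 to 24 mm above the bench), released and at rest (angle between the x axis of blank and the x axis of bar_face, either way round below 0.18 rad and x of blank in the frame of bar_face below -0.035 m and value of joint stop_bar between 0.004 and 0.0105 m and height (world z) of blank between 0.016 and 0.024 m and angle between blank's own z axis and vertical below 0.08 rad and linear speed of blank below 0.01 m/s and angular speed of blank below 0.1 rad/s); the robot touches nothing.
It fails at once if the spare round blank is moved more than 15 mm (distance of spare_blank from where it was at the start of the episode above 0.015 m).
It also fails if it takes over 51 s, if anything falls off the work surface, if the arm or the gripper's body presses on something with over 40 N, if the wrist force passes 120 N, or if a joint passes its speed limit or range.

ROBOT

A 6-joint arm with a two-finger parallel gripper is mounted at the origin on the work surface. World frame = base frame: x ahead of the robot, y to its left, z up, the work surface at z = 0. Lengths are in m, angles in degrees, forces in N, time in s.
With the tool pointing down it reaches from about 0.375 to 0.9 m from the base axis. Payload 3.1 kg.
Tool frame: the origin (TCP) lies at the very end of the fingers, on their centre line; the grasp point (between the pads) lies bot.grip_point_offset behind it (bot.grip_point_offset is the distance from the TCP to the grasp point, in m); z points along the fingers, y is the line along which they close (so a half turn about z gives the same grasp; the last joint's range is limited). The gripper opens to 87 mm and grips with 3 to 60 N. Pads are 19 mm wide; open, the fingers measure 117 mm over their backs; the gripper's body (75 mm by 190 mm) begins 51 mm behind the grasp point.
Start: joints at [63.627, 30.224, 82.088, -0, 67.689, -10.227], TCP at [0.174, 0.6, 0.198] pointing down, gripper open.
Joint ranges: [-176.69, 176.69], [-43.24, 126.21], [12.49, 139.97], [-82, 262], [0, 151.66], [-163.58, 163.58]. Speed limits (degrees/s): [159.86, 159.86, 180, 180, 180, 180].

INTERFACE

Orientations are given as a 3x3 rotation matrix whose columns are the frame's x, y, z axes.
In Python, from rig import bot, viewer, ticket gives the robot as it stands.
- The arm moves only by the tool servo_tool, never from a script. Its argument "targets" is a list of rows, each an object with "offset": the shift along the tool's x, y, z in m, a list of three; "dr": the turn, a rotation vector about the tool's x, y, z in degrees, a list of three. In form: [{"offset": [x, y, z], "dr": [ax, ay, az]}, ...]. A call has 1 to 20 rows; each row is the pose to reach, as a shift and turn from the pose commanded when the call began, along the tool's axes at that moment; what a row does not reach only later rows make up. A row lasts 1/12 s, in which the tool goes at most 41.7 mm and 7.16 degrees, less where a joint would pass 70% of its speed; a pose out of reach is approached as far as the arm can. A call with a gripper value outside its range is refused whole. "gripper" is the gripper command: -1 is fully open, 1 is shut, values between are in proportion, set as the call begins (left out, the last holds). The fingers move at their own pace and stop on an object; the grip force is fixed at half the most. Time passes only in rows, so rows that repeat a pose let the fingers close. It gives the time, the measured TCP pose, the force, the opening and the grip force at its end, in the units of the state.
- bot.read_state(): the state, without advancing time (a new reading comes with each control period).
- viewer.capture(name): name is "side" or "top"; returns a dict with "color" (480x640x3 uint8, red, green, blue), "camera_matrix" (3x3 intrinsics, pixels), "k1" (the pictures are not rectified: a ray, as slopes to the right and down, at radius r is drawn at 1 + k1 r^2 times it, then the intrinsics apply), "R" (3x3) and "t" (3): a world point X has camera coordinates R X + t. Camera axes: x right, y down, z forward; pixel columns grow to the right and rows downward; lengths in m; the calibration is good to about 2 mm. A picture is of the moment at which its call begins. There is no depth.
- ticket.hand_in(): hands the job in; it is judged then, once.
The state is a dict: "time_s": time; "joint_positions": joint angles; "qvel": joint speeds; "tau": joint torques, N m; "position": TCP position; "tcp_rot": TCP orientation; "force": force on the tool from outside, world axes, zero at the start; "moment": the same for the moment, N m; "opening": opening from 0.0 (shut) to 1.0 (fully open); "grasp_force": force on a finger pad.
Only numpy, scipy, OpenCV 4.12 (cv2) and the standard library are available. Lean on these libraries where they do the work, as an engineer would, in place of code of your own. Each camera call takes 0.05 s, during which the arm holds its last target. There are 200 camera calls.

## Working session

There is one attempt and no reset: what is moved stays moved. The work goes in short steps, Python scripts to look and compute and a tool call to move; the robot and the scene stay as the last step left them, time stands still between calls to the robot, and variables do not carry over. Pictures are saved under pics/ and viewed, at most 10 in all, crops included, and the job is handed in when it is done.

Besides the shell and the picture viewer there is one more tool, called after "Call:" as name([rows], argument=value, ...), one row to a line, values as JSON. servo_tool: Moves the arm, as the interface text tells. Its arguments: {"type":"object","properties":{"targets":{"type":"array"},"gripper":{"type":"number"}},"required":["targets"]}

```bash
mkdir -p pics; cat > h.py <<'E'
import numpy as np, cv2
from rig import bot, viewer, ticket
def snap(n,f):
    c=viewer.capture(n); cv2.imwrite('pics/'+f,c['color'][:,:,::-1]); np.savez('pics/'+f+'.npz',**c); return c
def p2w(c,uv,z):
    K=c['camera_matrix'];k=float(c['k1'])
    p=cv2.undistortPoints(np.array(uv,float).reshape(-1,1,2),K,np.array([k,0,0,0,0.]))[:,0]
    d=np.c_[p,np.ones(len(p))]@c['R']; o=-c['R'].T@c['t']
    return o+d*((z-o[2])/d[:,2])[:,None]
def w2p(c,X):
    return cv2.projectPoints(np.array(X,float).reshape(-1,3),cv2.Rodrigues(np.array(c['R']))[0],np.array(c['t']),c['camera_matrix'],np.array([float(c['k1']),0,0,0,0.]))[0][:,0]
E
python3 -c "
from h import *
for n in('top','side'):
    c=snap(n,n+'0.png');print(n,-c['R'].T@c['t'],c['k1'],c['camera_matrix'][0,0])
s=bot.read_state();print(s['tcp_rot'],s['position'],s['time_s'],bot.grip_point_offset)"
```

```text
top [ 0.38202263 -0.01699728  0.84006538] 0.033039570048024845 455.55242877722117
side [-0.12404892 -0.61181116  0.74086414] 0.030505554779681105 594.870785735533
[[-9.60566763e-01  2.78048063e-01 -8.76933653e-04]
 [ 2.78049225e-01  9.60565198e-01 -1.76901544e-03]
 [ 3.50480632e-04 -1.94308816e-03 -9.99998051e-01]] [0.17343417 0.59970428 0.19697152] 0.1 0.0187
```

View pics/top0.png

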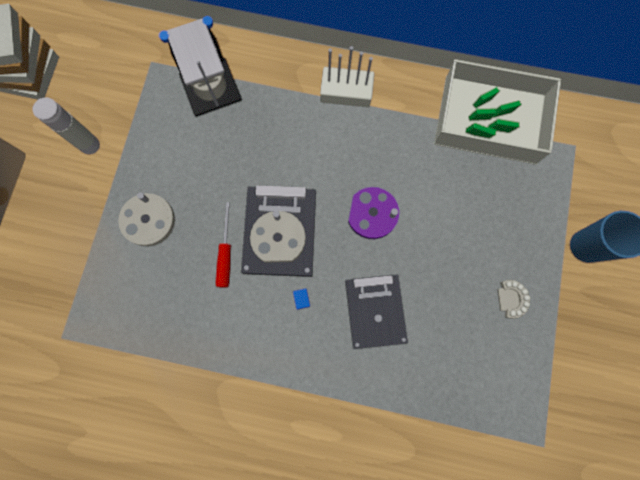

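View pics/side0.png

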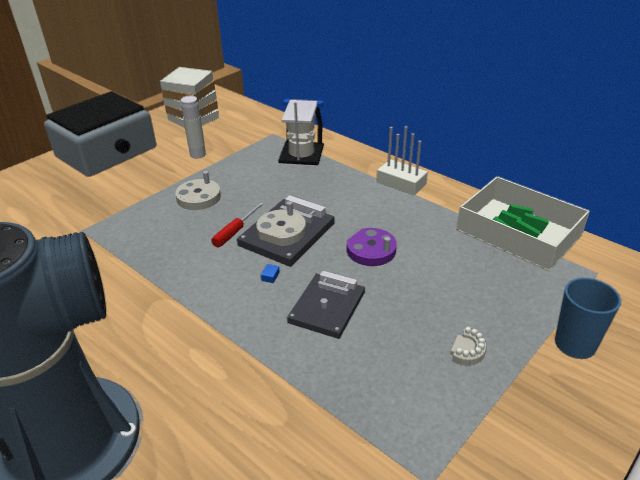

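The top view shows the large stand around (280,232) with its bar at about (280,200), the blank at (277,237), the spare at (146,219), and a smaller look-alike stand at (376,312). I'll enlarge both views next.

```bash
python3 -c "
import cv2,numpy as np
a=cv2.imread('pics/top0.png')[180:280,230:330];b=cv2.imread('pics/side0.png')[180:280,235:335]
f=lambda x:cv2.resize(x,(400,400),interpolation=cv2.INTER_CUBIC)
cv2.imwrite('pics/z0.png',np.hstack([f(a),f(b)]))"
```

```text
(no output)
```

View pics/z0.png

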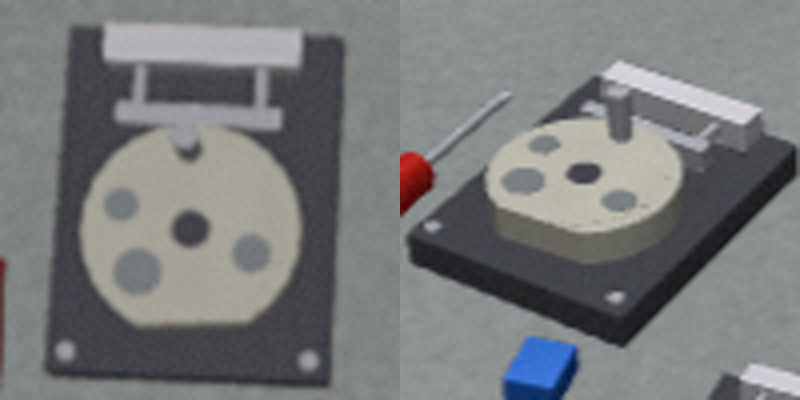

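```bash
python3 -c "
from h import *
np.set_printoptions(precision=4,suppress=True)
c=np.load('pics/top0.png.npz');s=np.load('pics/side0.png.npz')
z=lambda *l:[(230+a/4,180+b/4) for a,b in l]
zs=lambda *l:[(235+(a-400)/4,180+b/4) for a,b in l]
cen=p2w(c,z((190,229)),.04);print('centre',cen,p2w(s,zs((585,173)),.04))
print('peg top',p2w(c,z((184,133)),.068),p2w(s,zs((620,92)),.068))
fl=p2w(c,z((135,325),(250,322)),.04);print('flat',fl,fl.mean(0)-cen)
pl=p2w(c,z((70,25),(345,38),(330,385),(47,373)),.02);print('plate',pl,np.linalg.norm(np.diff(pl,axis=0),axis=1))
ax=pl[0]+pl[1]-pl[2]-pl[3];print('axis deg',np.degrees(np.arctan2(ax[1],ax[0])))
b=p2w(c,z((117,122),(280,130)),.037);print('bar',b,np.linalg.norm(b[1]-b[0]));d=b[1]-b[0];print('bar normal',np.degrees(np.arctan2(d[1],d[0]))+90)
f=fl.mean(0)-cen;print('flat dir',np.degrees(np.arctan2(f[0,1],f[0,0])));d=fl[1]-fl[0];print(np.degrees(np.arctan2(d[1],d[0]))-90)
print('spare',p2w(c,[(146,219)],.02))"
```

```text
centre [[0.5312 0.0903 0.04  ]] [[0.5294 0.0914 0.04  ]]
peg top [[0.5672 0.099  0.068 ]] [[0.5635 0.0982 0.068 ]]
flat [[0.4837 0.1041 0.04  ]
 [0.4958 0.0546 0.04  ]] [[-0.0414 -0.0109  0.    ]]
plate [[0.6183 0.1705 0.02  ]
 [0.6396 0.0429 0.02  ]
 [0.4782 0.0147 0.02  ]
 [0.4566 0.1407 0.02  ]] [0.1294 0.1639 0.1279]
axis deg 10.180196787616627
bar [[0.5732 0.1346 0.037 ]
 [0.5853 0.0613 0.037 ]] 0.07430659787275418
bar normal 9.36790133284552
flat dir -165.20206212287806
-166.28538832649147
spare [[0.5171 0.3372 0.02  ]]
```

Call:
servo_tool([
  {"offset": [-0.516,-0.373,0.08],"dr": [0,0,-30]},
  {"offset": [-0.516,-0.373,0.08],"dr": [0,0,-30]},
  {"offset": [-0.516,-0.373,0.08],"dr": [0,0,-30]},
  {"offset": [-0.516,-0.373,0.08],"dr": [0,0,-30]},
  {"offset": [-0.516,-0.373,0.08],"dr": [0,0,-30]},
  {"offset": [-0.516,-0.373,0.08],"dr": [0,0,-30]},
  {"offset": [-0.516,-0.373,0.08],"dr": [0,0,-30]},
  {"offset": [-0.516,-0.373,0.08],"dr": [0,0,-30]},
  {"offset": [-0.516,-0.373,0.08],"dr": [0,0,-30]},
  {"offset": [-0.516,-0.373,0.08],"dr": [0,0,-30]},
  {"offset": [-0.516,-0.373,0.08],"dr": [0,0,-30]},
  {"offset": [-0.516,-0.373,0.08],"dr": [0,0,-30]},
  {"offset": [-0.516,-0.373,0.08],"dr": [0,0,-30]},
  {"offset": [-0.516,-0.373,0.08],"dr": [0,0,-30]},
  {"offset": [-0.516,-0.373,0.08],"dr": [0,0,-30]},
  {"offset": [-0.516,-0.373,0.08],"dr": [0,0,-30]},
  {"offset": [-0.516,-0.373,0.08],"dr": [0,0,-30]},
  {"offset": [-0.516,-0.373,0.08],"dr": [0,0,-30]},
  {"offset": [-0.516,-0.373,0.08],"dr": [0,0,-30]},
  {"offset": [-0.516,-0.373,0.08],"dr": [0,0,-30]},
], gripper=0.0)

```text
time_s: 1.77
position: [0.5643, 0.0996, 0.1177]
tcp_rot: [[-0.971, -0.241, -0.002], [-0.241, 0.971, 0.0], [0.001, 0.001, -1.0]]
force: [-0.5, -0.4, -0.7]
opening: 0.505
grasp_force: 0.0
```

```bash
python3 -c "
from h import *
c=snap('side','s1.png');im=cv2.imread('pics/s1.png')
s=bot.read_state();print(s['position'])
for p in ([.565,.0985,.068],[.565,.0985,.04],s['position']):
    u=w2p(c,p)[0];print(u)
cv2.imwrite('pics/s1z.png',cv2.resize(im[150:280,210:370],(800,650))[:600])"
```

```text
[0.56446157 0.09981451 0.11785056]
[290.42388934 202.61233829]
[291.08318216 213.99895673]
[288.52513648 181.38297104]
```

View pics/s1z.png

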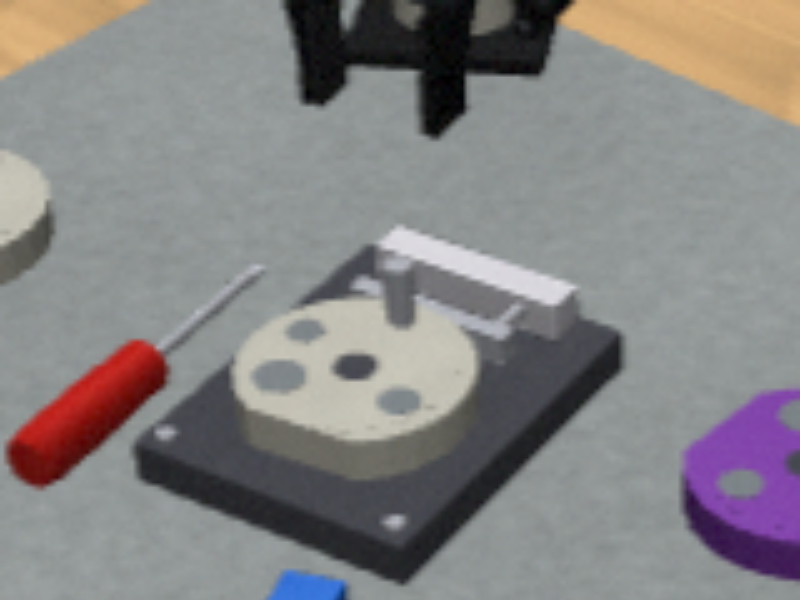

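The peg top is at zoom (399,265), matching its projection. The fingertips at zoom (320,100) and (435,130) look higher than the TCP projects, so they may retract when open. I'll straddle the peg, narrow the fingers and look again.

Call:
servo_tool([
  {"offset": [0,0,0.03],"dr": [0,0,0]},
  {"offset": [0,0,0.055],"dr": [0,0,0]},
  {"offset": [0,0,0.055],"dr": [0,0,0]},
  {"offset": [0,0,0.055],"dr": [0,0,0]},
  {"offset": [0,0,0.055],"dr": [0,0,0]},
])

```text
time_s: 2.23
position: [0.5661, 0.0993, 0.0638]
tcp_rot: [[-0.971, -0.241, 0.001], [-0.241, 0.971, 0.0], [-0.001, -0.0, -1.0]]
force: [0.1, 0.4, 0.3]
opening: 0.502
grasp_force: 0.0
```

Call:
servo_tool([
  {"offset": [0,0,0],"dr": [0,0,0]},
  {"offset": [0,0,0],"dr": [0,0,0]},
  {"offset": [0,0,0],"dr": [0,0,0]},
  {"offset": [0,0,0],"dr": [0,0,0]},
], gripper=0.5)

```text
time_s: 2.57
position: [0.5662, 0.0985, 0.0638]
tcp_rot: [[-0.971, -0.239, 0.002], [-0.239, 0.971, -0.0], [-0.002, -0.0, -1.0]]
force: [0.2, 0.4, -0.5]
opening: 0.299
grasp_force: 0.0
```

```bash
python3 -c "
from h import *
c=snap('side','s2.png');im=cv2.imread('pics/s2.png')
s=bot.read_state();print(s['position'],w2p(c,s['position']))
cv2.imwrite('pics/s2z.png',cv2.resize(im[170:250,240:340],(800,640))[:600])"
```

```text
[0.56607746 0.09853083 0.06351732] [[290.891938   204.21986299]]
```

View pics/s2z.png

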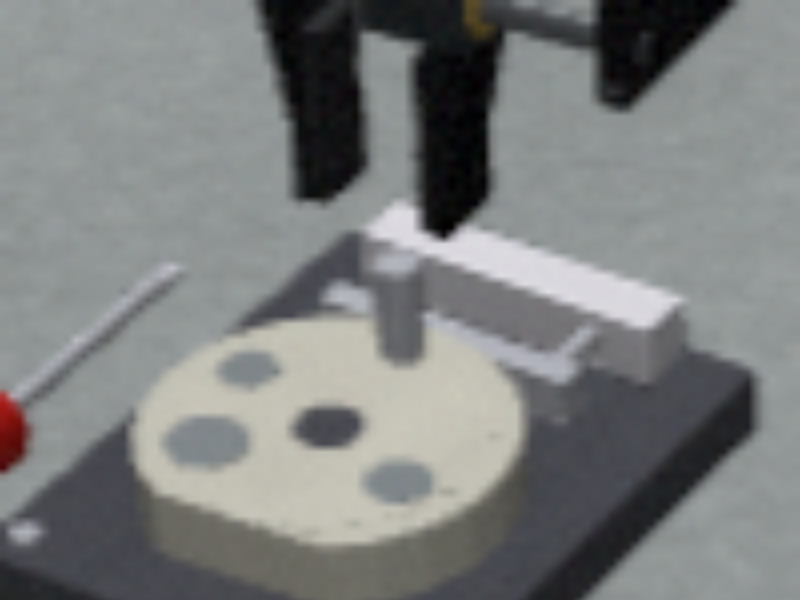

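The fingertip centre is at about zoom (392,195), roughly 10 px above where the TCP projects (the peg top is at (399,260)). A top view will show whether this is height or a sideways error.

```bash
python3 -c "
from h import *
c=snap('top','t2.png');im=cv2.imread('pics/t2.png')
s=bot.read_state();P=s['position'];print(w2p(c,[P,P+[0,0,.025],[.565,.0985,.068]]))
cv2.imwrite('pics/t2z.png',cv2.resize(im[160:280,220:340],(600,600),interpolation=cv2.INTER_CUBIC))"
```

```text
[[276.33088845 214.64576013]
 [275.00594715 210.91176736]
 [275.97392305 214.47913046]]
```

View pics/t2z.png

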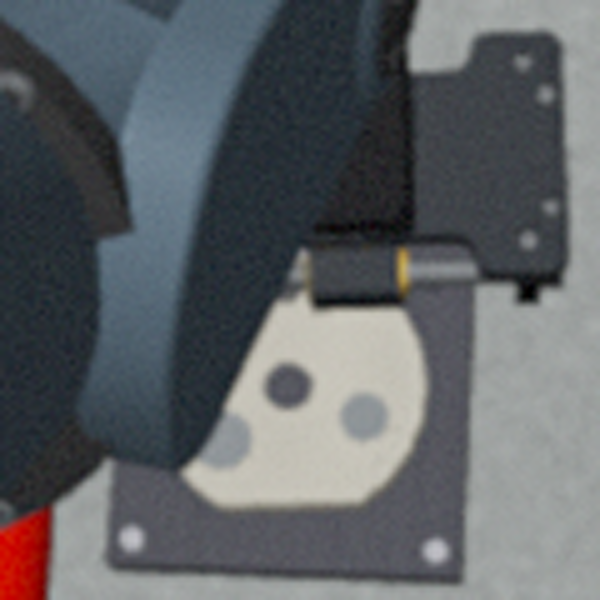

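The gripper hides the peg in the top view, with only the peg foot showing near (290,285). I'll go down gently and check from the side.

Call:
servo_tool([
  {"offset": [0,0,0.005],"dr": [0,0,0]},
  {"offset": [0,0,0.01],"dr": [0,0,0]},
  {"offset": [0,0,0.015],"dr": [0,0,0]},
  {"offset": [0,0,0.017],"dr": [0,0,0]},
  {"offset": [0,0,0.017],"dr": [0,0,0]},
  {"offset": [0,0,0.017],"dr": [0,0,0]},
])

```text
time_s: 3.17
position: [0.5654, 0.0986, 0.0454]
tcp_rot: [[-0.971, -0.239, -0.001], [-0.239, 0.971, 0.0], [0.001, 0.0, -1.0]]
force: [0.6, 0.3, 0.3]
opening: 0.253
grasp_force: 0.0
```

```bash
python3 -c "
from h import *
c=snap('side','s3.png');im=cv2.imread('pics/s3.png')
s=bot.read_state();P=s['position'];print(P,w2p(c,P))
cv2.imwrite('pics/s3z.png',cv2.resize(im[170:250,240:340],(800,640))[:600])"
```

```text
[0.56565663 0.09854759 0.04564291] [[291.15968232 211.57921414]]
```

View pics/s3z.png

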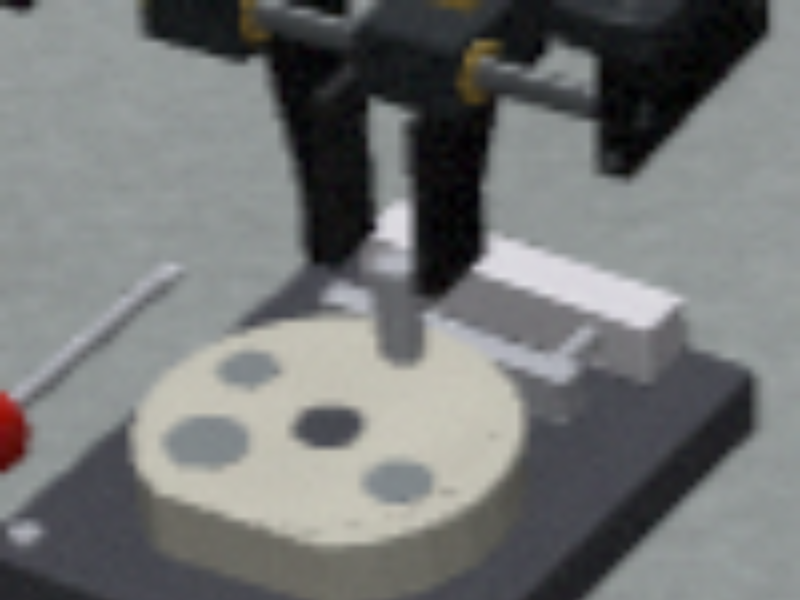

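The fingers are near the peg at zoom (340,245) and (450,270), but they still look high or too far back. I'll overlay the predicted finger boxes for both hypotheses.

```bash
python3 -c "
from h import *
c=np.load('pics/s3.png.npz');s=bot.read_state();P=s['position'];R=s['tcp_rot']
im=cv2.resize(cv2.imread('pics/s3.png')[170:245,250:325],(600,600),interpolation=cv2.INTER_CUBIC)
im=cv2.convertScaleAbs(im,alpha=1.5,beta=30)
h=.5*.253*.087
outs=[]
for P0 in (P+[0,0,.022],P+[.02,.01,0]):
    o=im.copy()
    for sg in(1,-1):
        q=[[(P0+R@[x,sg*y,z]) for x,y in((-.0095,h),(.0095,h),(.0095,h+.015),(-.0095,h+.015))] for z in(0,-.03)]
        q=[((w2p(c,k)-[250,170]+.5)*8-.5).astype(int) for k in q]
        for k in q: cv2.polylines(o,[k],True,(0,255,255) if sg>0 else (0,255,0),1)
        for a,b in zip(*q): cv2.line(o,tuple(map(int,a)),tuple(map(int,b)),(0,0,255),1)
    outs.append(o[60:460,100:500])
cv2.imwrite('pics/hyp.png',np.hstack(outs))"
```

```text
(no output)
```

View pics/hyp.png

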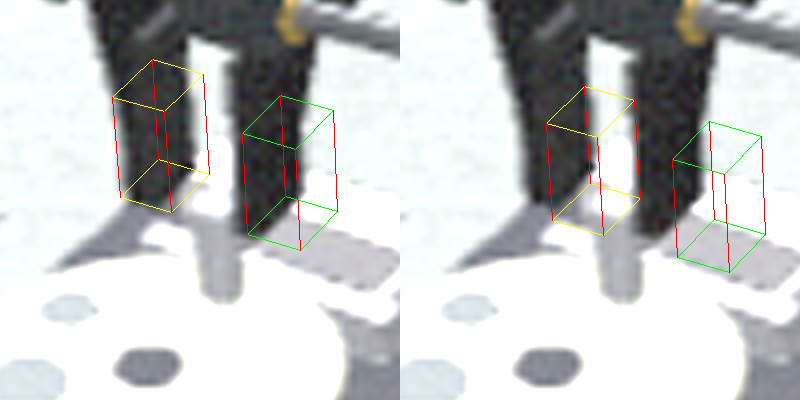

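The left hypothesis fits: the tips are above the peg in plan but about 20 mm higher than reported. I'll confirm this by lowering in small steps while watching the force.

Call:
servo_tool([
  {"offset": [0,0,0.003],"dr": [0,0,0]},
  {"offset": [0,0,0.006],"dr": [0,0,0]},
  {"offset": [0,0,0.006],"dr": [0,0,0]},
])

```text
time_s: 3.47
position: [0.5653, 0.0986, 0.0393]
tcp_rot: [[-0.971, -0.239, -0.001], [-0.239, 0.971, 0.0], [0.001, 0.0, -1.0]]
force: [-0.9, -0.1, -0.9]
opening: 0.25
grasp_force: 0.0
```

Call:
servo_tool([
  {"offset": [0,0,0.003],"dr": [0,0,0]},
  {"offset": [0,0,0.005],"dr": [0,0,0]},
  {"offset": [0,0,0.005],"dr": [0,0,0]},
])

```text
time_s: 3.72
position: [0.5653, 0.0986, 0.0344]
tcp_rot: [[-0.971, -0.239, -0.001], [-0.239, 0.971, -0.0], [0.001, 0.0, -1.0]]
force: [0.4, -0.2, -0.3]
opening: 0.25
grasp_force: 0.0
```

Call:
servo_tool([
  {"offset": [0,0,0.003],"dr": [0,0,0]},
  {"offset": [0,0,0.005],"dr": [0,0,0]},
  {"offset": [0,0,0.005],"dr": [0,0,0]},
])

```text
time_s: 3.97
position: [0.5653, 0.0986, 0.0294]
tcp_rot: [[-0.971, -0.239, -0.001], [-0.239, 0.971, 0.0], [0.001, 0.0, -1.0]]
force: [-0.0, 0.2, 0.7]
opening: 0.25
grasp_force: 0.0
```

Call:
servo_tool([
  {"offset": [0,0,0],"dr": [0,0,0]},
  {"offset": [0,0,0],"dr": [0,0,0]},
  {"offset": [0,0,0],"dr": [0,0,0]},
  {"offset": [0,0,0],"dr": [0,0,0]},
], gripper=0.8)

```text
time_s: 4.3
position: [0.5653, 0.0991, 0.0298]
tcp_rot: [[-0.971, -0.239, -0.001], [-0.239, 0.971, 0.001], [0.0, 0.001, -1.0]]
force: [-1.2, 3.0, -0.7]
opening: 0.124
grasp_force: 30.0
```

The grip stopped on the peg (opening 0.124, 30 N), so the fingers are around it. I'll loosen to a cage and swing the peg clockwise round the spindle, turning the tool with it.

Call:
servo_tool([
  {"offset": [0,0,0],"dr": [0,0,0]},
  {"offset": [0,0,0.003],"dr": [0,0,0]},
  {"offset": [0.0002,-0.0038,0.003],"dr": [0,0,6]},
  {"offset": [0.0008,-0.0075,0.003],"dr": [0,0,12]},
  {"offset": [0.0018,-0.0111,0.003],"dr": [0,0,18]},
  {"offset": [0.0031,-0.0146,0.003],"dr": [0,0,24]},
  {"offset": [0.0048,-0.018,0.003],"dr": [0,0,30]},
  {"offset": [0.0069,-0.0212,0.003],"dr": [0,0,36]},
  {"offset": [0.0092,-0.0241,0.003],"dr": [0,0,42]},
  {"offset": [0.0119,-0.0268,0.003],"dr": [0,0,48]},
  {"offset": [0.0148,-0.0291,0.003],"dr": [0,0,54]},
  {"offset": [0.018,-0.0312,0.003],"dr": [0,0,60]},
  {"offset": [0.018,-0.0312,0.003],"dr": [0,0,60]},
  {"offset": [0.018,-0.0312,0.003],"dr": [0,0,60]},
], gripper=0.6)

```text
time_s: 5.47
position: [0.5559, 0.0639, 0.0268]
tcp_rot: [[-0.695, 0.719, 0.0], [0.719, 0.695, -0.0], [-0.001, 0.0, -1.0]]
force: [-0.1, 1.1, -0.2]
opening: 0.2
grasp_force: 0.6
```

Call:
servo_tool([
  {"offset": [0.0002,-0.0038,0],"dr": [0,0,6]},
  {"offset": [0.0008,-0.0075,0],"dr": [0,0,12]},
  {"offset": [0.0018,-0.0111,0],"dr": [0,0,18]},
  {"offset": [0.0031,-0.0146,0],"dr": [0,0,24]},
  {"offset": [0.0048,-0.018,0],"dr": [0,0,30]},
  {"offset": [0.0069,-0.0212,0],"dr": [0,0,36]},
  {"offset": [0.0092,-0.0241,0],"dr": [0,0,42]},
  {"offset": [0.0119,-0.0268,0],"dr": [0,0,48]},
  {"offset": [0.0148,-0.0291,0],"dr": [0,0,54]},
  {"offset": [0.018,-0.0312,0],"dr": [0,0,60]},
  {"offset": [0.0214,-0.0329,0],"dr": [0,0,66]},
  {"offset": [0.0249,-0.0342,0],"dr": [0,0,72]},
  {"offset": [0.0285,-0.0352,0],"dr": [0,0,78]},
  {"offset": [0.0322,-0.0358,0],"dr": [0,0,84]},
  {"offset": [0.036,-0.036,0],"dr": [0,0,90]},
  {"offset": [0.036,-0.036,0],"dr": [0,0,90]},
  {"offset": [0.036,-0.036,0],"dr": [0,0,90]},
])

```text
time_s: 6.88
position: [0.5085, 0.0634, 0.0276]
tcp_rot: [[0.719, 0.695, 0.007], [0.695, -0.719, -0.002], [0.003, 0.007, -1.0]]
force: [4.2, -4.2, 1.1]
opening: 0.203
grasp_force: 2.8
```

```bash
python3 -c "
from h import *
c=snap('side','s4.png');im=cv2.imread('pics/s4.png');t=snap('top','t4.png');it=cv2.imread('pics/t4.png')
f=lambda x:cv2.resize(x,(400,400),interpolation=cv2.INTER_CUBIC)
cv2.imwrite('pics/z4.png',np.hstack([f(it[170:280,220:330]),f(im[170:280,230:340])]))"
```

```text
(no output)
```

View pics/z4.png

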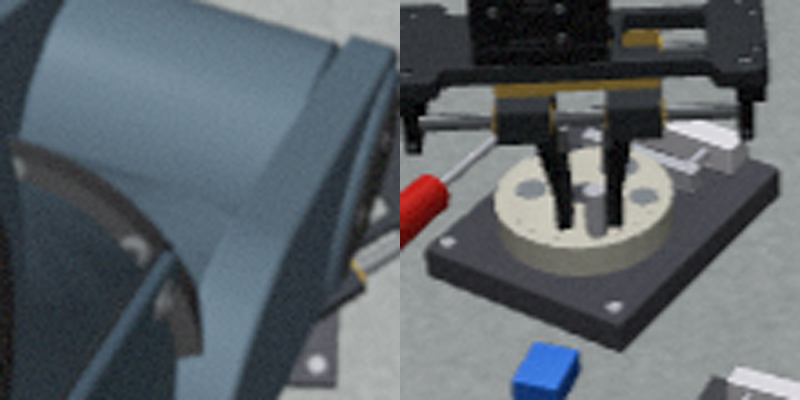

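The side view shows the peg caged between the fingers, now on the near right of the disc, with the disc flat on the stand. I'll turn the remaining 34° and then pinch to centre the peg.

Call:
servo_tool([
  {"offset": [0.0002,-0.0038,0],"dr": [0,0,6]},
  {"offset": [0.0008,-0.0075,0],"dr": [0,0,12]},
  {"offset": [0.0018,-0.0111,0],"dr": [0,0,18]},
  {"offset": [0.0031,-0.0146,0],"dr": [0,0,24]},
  {"offset": [0.0048,-0.018,0],"dr": [0,0,30]},
  {"offset": [0.0062,-0.0201,0],"dr": [0,0,34]},
  {"offset": [0.0062,-0.0201,0],"dr": [0,0,34]},
  {"offset": [0.0062,-0.0201,0],"dr": [0,0,34]},
])

```text
time_s: 7.65
position: [0.4962, 0.0827, 0.0272]
tcp_rot: [[0.985, 0.175, 0.001], [0.175, -0.985, -0.002], [0.001, 0.002, -1.0]]
force: [0.9, -5.8, 3.0]
opening: 0.199
grasp_force: 2.7
```

Call:
servo_tool([
  {"offset": [0,0,0],"dr": [0,0,0]},
  {"offset": [0,0,0],"dr": [0,0,0]},
  {"offset": [0,0,0],"dr": [0,0,0]},
  {"offset": [0,0,0],"dr": [0,0,0]},
  {"offset": [0,0,0],"dr": [0,0,0]},
], gripper=0.8)

```text
time_s: 8.07
position: [0.4956, 0.0824, 0.0272]
tcp_rot: [[0.985, 0.175, 0.0], [0.175, -0.985, -0.002], [-0.0, 0.002, -1.0]]
force: [-1.1, -7.4, 3.9]
opening: 0.13
grasp_force: 30.0
```

Call:
servo_tool([
  {"offset": [0,0,0],"dr": [0,0,0]},
  {"offset": [0,0,0],"dr": [0,0,0]},
  {"offset": [0,0,0],"dr": [0,0,0]},
  {"offset": [0,0,-0.02],"dr": [0,0,0]},
  {"offset": [0,0,-0.05],"dr": [0,0,0]},
  {"offset": [0,0,-0.08],"dr": [0,0,0]},
  {"offset": [0,0.04,-0.1],"dr": [0,0,0]},
  {"offset": [0,0.08,-0.1],"dr": [0,0,0]},
  {"offset": [0,0.12,-0.1],"dr": [0,0,0]},
  {"offset": [0,0.16,-0.1],"dr": [0,0,0]},
  {"offset": [0,0.2,-0.1],"dr": [0,0,0]},
  {"offset": [0,0.24,-0.1],"dr": [0,0,0]},
  {"offset": [0,0.28,-0.1],"dr": [0,0,0]},
  {"offset": [0,0.3,-0.1],"dr": [0,0,0]},
  {"offset": [0,0.3,-0.1],"dr": [0,0,0]},
  {"offset": [0,0.3,-0.1],"dr": [0,0,0]},
], gripper=0.2)

```text
time_s: 9.4
position: [0.5461, -0.2122, 0.1261]
tcp_rot: [[0.986, 0.17, -0.001], [0.17, -0.986, 0.002], [-0.001, -0.002, -1.0]]
force: [-0.2, 0.2, 1.0]
opening: 0.398
grasp_force: 0.0
```

```bash
python3 -c "
from h import *
t=snap('top','t5.png');it=cv2.imread('pics/t5.png');c=snap('side','s5.png');im=cv2.imread('pics/s5.png')
f=lambda x:cv2.resize(x,(400,400),interpolation=cv2.INTER_CUBIC)
cv2.imwrite('pics/z5.png',np.hstack([f(it[180:280,230:330]),f(im[180:280,235:335])]))"
```

```text
(no output)
```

View pics/z5.png

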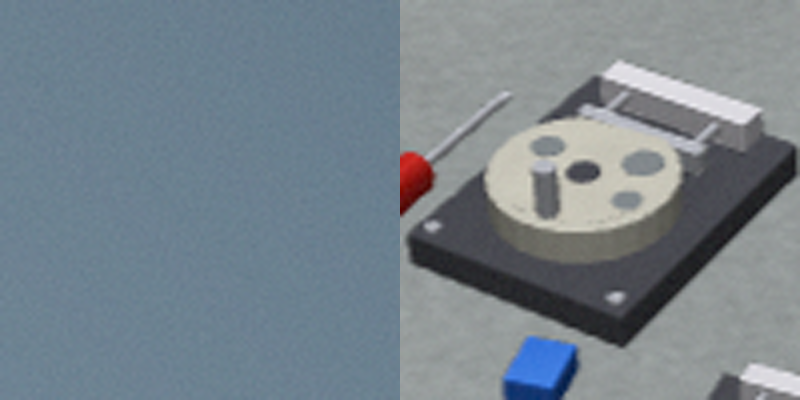

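The side view shows the peg now on the robot side at zoom (545,167) with the hub at (585,172), and the disc level. The arm blocks the top view, so I'll raise it to one side and measure the rim numerically.

Call:
servo_tool([
  {"offset": [0.08,0.1,-0.05],"dr": [0,0,0]},
  {"offset": [0.08,0.1,-0.05],"dr": [0,0,0]},
  {"offset": [0.08,0.1,-0.05],"dr": [0,0,0]},
  {"offset": [0.08,0.1,-0.05],"dr": [0,0,0]},
  {"offset": [0.08,0.1,-0.05],"dr": [0,0,0]},
  {"offset": [0.08,0.1,-0.05],"dr": [0,0,0]},
  {"offset": [0.08,0.1,-0.05],"dr": [0,0,0]},
])

```text
time_s: 10.08
position: [0.641, -0.2936, 0.1756]
tcp_rot: [[0.985, 0.173, -0.004], [0.173, -0.985, 0.003], [-0.003, -0.004, -1.0]]
force: [-0.3, 0.5, -0.3]
opening: 0.398
grasp_force: 0.0
```

```bash
cat > m.py <<'E'
from h import *
import sys
np.set_printoptions(precision=4,suppress=True,linewidth=150)
def rect(f,cx=.5305,cy=.0905,z=.04,h=.085,n=340):
    c=np.load('pics/'+f+'.npz');g=np.linspace(-h,h,n)
    Y,X=np.meshgrid(g,g,indexing='ij')
    uv=w2p(c,np.c_[cx+X.ravel(),cy+Y.ravel(),np.full(X.size,z)]).astype(np.float32)
    return cv2.remap(c['color'],uv[:,0].reshape(n,n),uv[:,1].reshape(n,n),cv2.INTER_LINEAR)
def prof(f):
    r=rect(f); s=.5 # mm/px; columns=x, rows=y
    p=r.astype(int); m=((p[...,0]-p[...,2]>12)&(p[...,0]>110)).astype(np.uint8)  # cream: R>B
    m=cv2.morphologyEx(m,cv2.MORPH_CLOSE,np.ones((9,9)))
    cs=max(cv2.findContours(m,cv2.RETR_EXTERNAL,cv2.CHAIN_APPROX_NONE)[0],key=cv2.contourArea)
    q=(cs[:,0]-169.5)*s; (cx,cy),R=cv2.minEnclosingCircle(q.astype(np.float32)); print(f,'circle mm',cx,cy,R)
    d=q-[cx,cy]; a=np.degrees(np.arctan2(d[:,1],d[:,0])); rr=np.hypot(*d.T)
    for k in range(-180,180,10):
        w=abs((a-k+180)%360-180)<5
        print(k,round(float(rr[w].mean()),1) if w.any() else None,end='; ')
    print()
prof('top0.png')
if len(sys.argv)>1: snap('top',sys.argv[1]); prof(sys.argv[1])
E
python3 m.py t6.png
python3 -c "
from h import *
c=np.load('pics/s5.png.npz')
zs=lambda a,b:[(235+(a-400)/4,180+b/4)]
p=p2w(c,zs(545,167),.068)[0];q=p2w(c,zs(583,172),.04)[0];print(p,q,np.hypot(*(p-q)[:2]),np.degrees(np.arctan2(*(p-q)[1::-1])))
p=p2w(c,zs(546,213),.04)[0];print(p,np.hypot(*(p-q)[:2]),np.degrees(np.arctan2(*(p-q)[1::-1])))"
```

```text
top0.png circle mm 0.5542042851448059 0.07505211979150772 48.69947814941406
-180 42.7; -170 40.8; -160 41.0; -150 43.1; -140 45.0; -130 46.9; -120 45.0; -110 45.1; -100 46.9; -90 47.4; -80 46.8; -70 46.8; -60 46.0; -50 46.6; -40 46.0; -30 46.5; -20 47.3; -10 47.2; 0 41.2; 10 38.6; 20 32.0; 30 42.9; 40 47.2; 50 46.7; 60 47.3; 70 46.9; 80 47.2; 90 46.3; 100 46.6; 110 46.0; 120 46.9; 130 46.3; 140 46.3; 150 45.9; 160 47.2; 170 45.3; 
[0.49425226 0.08135088 0.068     ] [0.52931899 0.09271319 0.04      ] 0.036861598903651385 -162.04665607158785
[0.49356205 0.08264871 0.04      ] 0.037146369575632304 -164.2797224843774Traceback (most recent call last):
  File "m.py", line 21, in <module>
    if len(sys.argv)>1: snap('top',sys.argv[1]); prof(sys.argv[1])
                                                 ~~~~^^^^^^^^^^^^^
  File "m.py", line 13, in prof
    cs=max(cv2.findContours(m,cv2.RETR_EXTERNAL,cv2.CHAIN_APPROX_NONE)[0],key=cv2.contourArea)
ValueError: max() iterable argument is empty
```

The side view puts the peg at about -163°, and home is about -170°. I'll clear the top view to measure the flat itself.

Call:
servo_tool([
  {"offset": [-0.43,0.21,-0.03],"dr": [0,0,0]},
  {"offset": [-0.43,0.21,-0.03],"dr": [0,0,0]},
  {"offset": [-0.43,0.21,-0.03],"dr": [0,0,0]},
  {"offset": [-0.43,0.21,-0.03],"dr": [0,0,0]},
  {"offset": [-0.43,0.21,-0.03],"dr": [0,0,0]},
  {"offset": [-0.43,0.21,-0.03],"dr": [0,0,0]},
  {"offset": [-0.43,0.21,-0.03],"dr": [0,0,0]},
  {"offset": [-0.43,0.21,-0.03],"dr": [0,0,0]},
  {"offset": [-0.43,0.21,-0.03],"dr": [0,0,0]},
  {"offset": [-0.43,0.21,-0.03],"dr": [0,0,0]},
  {"offset": [-0.43,0.21,-0.03],"dr": [0,0,0]},
  {"offset": [-0.43,0.21,-0.03],"dr": [0,0,0]},
  {"offset": [-0.43,0.21,-0.03],"dr": [0,0,0]},
  {"offset": [-0.43,0.21,-0.03],"dr": [0,0,0]},
  {"offset": [-0.43,0.21,-0.03],"dr": [0,0,0]},
  {"offset": [-0.43,0.21,-0.03],"dr": [0,0,0]},
])

```text
time_s: 11.47
position: [0.2562, -0.5751, 0.2065]
tcp_rot: [[0.985, 0.173, 0.0], [0.173, -0.985, 0.002], [0.0, -0.002, -1.0]]
force: [-0.0, 0.5, 0.2]
opening: 0.4
grasp_force: 0.0
```

```bash
cat >> m.py <<'E'
# brightness along bar-normal lines (10 deg), rows: lateral offset mm; prints edges of cream rim / gap / bar
def lines(f):
    r=rect(f).astype(int)
    n=np.array([np.cos(np.radians(10)),np.sin(np.radians(10))]);t=np.array([-n[1],n[0]])
    for l in range(-32,33,8):
        d=np.arange(34,70,1.)
        q=(np.outer(d,n)+l*t)/.5+169.5; q=q.round().astype(int)
        v=r[q[:,1],q[:,0]]
        print(l,' '.join(f'{a[0]:3d}{"*" if a[0]-a[2]>12 else " "}' for a in v))
lines('top0.png'); print(); lines(sys.argv[1])
E
python3 m.py t7.png
```

```text
top0.png circle mm 0.5542042851448059 0.07505211979150772 48.69947814941406
-180 42.7; -170 40.8; -160 41.0; -150 43.1; -140 45.0; -130 46.9; -120 45.0; -110 45.1; -100 46.9; -90 47.4; -80 46.8; -70 46.8; -60 46.0; -50 46.6; -40 46.0; -30 46.5; -20 47.3; -10 47.2; 0 41.2; 10 38.6; 20 32.0; 30 42.9; 40 47.2; 50 46.7; 60 47.3; 70 46.9; 80 47.2; 90 46.3; 100 46.6; 110 46.0; 120 46.9; 130 46.3; 140 46.3; 150 45.9; 160 47.2; 170 45.3; 
t7.png circle mm 0.775972306728363 1.2313798666000366 48.547237396240234
-180 46.8; -170 46.4; -160 45.7; -150 46.8; -140 46.3; -130 45.7; -120 47.5; -110 46.6; -100 46.3; -90 47.6; -80 47.6; -70 46.3; -60 46.9; -50 46.4; -40 46.9; -30 46.8; -20 47.7; -10 45.1; 0 42.7; 10 41.9; 20 41.1; 30 42.4; 40 45.6; 50 45.4; 60 46.9; 70 47.0; 80 46.4; 90 45.5; 100 47.4; 110 45.8; 120 46.4; 130 46.0; 140 45.4; 150 46.1; 160 46.4; 170 47.0; 
-32 163  161* 153* 146  137  115   93   77   67   64   64   64   69   78   99  120  141  152  152  154  155  153  151  145  138  115   94   87   79   82   92   88   87   94   88   83 
-24 168* 166  166  166* 165  165  167* 164  155  
[... 2362 characters left out ...]
6* 166* 165  161  153  142  127  131  143  150  155  155  154  155  152  145  132  107   90   75   68   66   67   69   70   70   66   64   64   63   62 
16 166* 165  166* 166* 167* 166  163  160  144  129  115  111  125  138  144  154  155  156  155  151  144  125  100   82   67   68   69   69   70   71   71   69   69   70   70   69 
24 166  165  166* 166* 167* 166* 159* 149  131  111   97   99  116  132  146  152  155  155  154  150  145  139  125  120  108  100  106  103   99  100   96   95  101   99   97  102 
32 165  166  162  160  148  140  127  101   87   81   78   93  115  135  153  155  156  155  153  149  142  130  113   94   80   76   79   75   75   75   74   77   78   76   74   71
```

The flat is about 6° short: its normal is near 16° against 10° for the bar. The bar has come in by about 3.5–4 mm. I'll return, pinch the peg and turn it 6° more.

Call:
servo_tool([
  {"offset": [0.35,-0.606,0.076],"dr": [0,0,0]},
  {"offset": [0.35,-0.606,0.076],"dr": [0,0,0]},
  {"offset": [0.35,-0.606,0.076],"dr": [0,0,0]},
  {"offset": [0.35,-0.606,0.076],"dr": [0,0,0]},
  {"offset": [0.35,-0.606,0.076],"dr": [0,0,0]},
  {"offset": [0.35,-0.606,0.076],"dr": [0,0,0]},
  {"offset": [0.35,-0.606,0.076],"dr": [0,0,0]},
  {"offset": [0.35,-0.606,0.076],"dr": [0,0,0]},
  {"offset": [0.35,-0.606,0.076],"dr": [0,0,0]},
  {"offset": [0.35,-0.606,0.076],"dr": [0,0,0]},
  {"offset": [0.35,-0.606,0.076],"dr": [0,0,0]},
  {"offset": [0.35,-0.606,0.076],"dr": [0,0,0]},
  {"offset": [0.35,-0.606,0.076],"dr": [0,0,0]},
  {"offset": [0.35,-0.606,0.076],"dr": [0,0,0]},
  {"offset": [0.35,-0.606,0.076],"dr": [0,0,0]},
  {"offset": [0.35,-0.606,0.076],"dr": [0,0,0]},
  {"offset": [0.35,-0.606,0.076],"dr": [0,0,0]},
  {"offset": [0.35,-0.606,0.076],"dr": [0,0,0]},
  {"offset": [0.35,-0.606,0.076],"dr": [0,0,0]},
  {"offset": [0.35,-0.606,0.076],"dr": [0,0,0]},
])

```text
time_s: 13.18
position: [0.4952, 0.0806, 0.1308]
tcp_rot: [[0.985, 0.174, -0.001], [0.174, -0.985, -0.0], [-0.001, 0.0, -1.0]]
force: [0.7, 0.8, -0.5]
opening: 0.4
grasp_force: 0.0
```

Call:
servo_tool([
  {"offset": [0,0,0.03],"dr": [0,0,0]},
  {"offset": [0,0,0.06],"dr": [0,0,0]},
  {"offset": [0,0,0.085],"dr": [0,0,0]},
  {"offset": [0,0,0.102],"dr": [0,0,0]},
  {"offset": [0,0,0.102],"dr": [0,0,0]},
  {"offset": [0,0,0.102],"dr": [0,0,0]},
])

```text
time_s: 13.68
position: [0.4951, 0.0786, 0.0286]
tcp_rot: [[0.986, 0.169, -0.002], [0.169, -0.986, 0.0], [-0.002, -0.0, -1.0]]
force: [-0.5, 0.6, 0.5]
opening: 0.4
grasp_force: 0.0
```

Call:
servo_tool([
  {"offset": [0,0,0],"dr": [0,0,0]},
  {"offset": [0,0,0],"dr": [0,0,0]},
  {"offset": [0,0,0],"dr": [0,0,0]},
  {"offset": [0,0,0],"dr": [0,0,0]},
  {"offset": [0,0,0],"dr": [0,0,0]},
], gripper=0.8)

```text
time_s: 14.1
position: [0.4959, 0.0804, 0.0297]
tcp_rot: [[0.985, 0.17, 0.0], [0.17, -0.985, 0.001], [0.001, -0.001, -1.0]]
force: [-2.3, 3.4, 2.8]
opening: 0.137
grasp_force: 1.9
```

Call:
servo_tool([
  {"offset": [0,-0.0015,0],"dr": [0,0,2]},
  {"offset": [0,-0.003,0],"dr": [0,0,2]},
  {"offset": [0,-0.0045,0],"dr": [0,0,2]},
  {"offset": [0,-0.0045,0],"dr": [0,0,2]},
  {"offset": [0,-0.0045,0],"dr": [0,0,2]},
  {"offset": [0,-0.0045,0],"dr": [0,0,2]},
])

```text
time_s: 14.6
position: [0.4954, 0.0831, 0.0297]
tcp_rot: [[0.99, 0.138, 0.001], [0.138, -0.99, -0.002], [0.0, 0.002, -1.0]]
force: [-1.5, -5.1, 6.7]
opening: 0.121
grasp_force: 30.0
```

Call:
servo_tool([
  {"offset": [0,-0.001,0],"dr": [0,0,0]},
  {"offset": [0,-0.002,0],"dr": [0,0,0]},
  {"offset": [0,-0.002,0],"dr": [0,0,0]},
  {"offset": [0,-0.002,0],"dr": [0,0,0]},
  {"offset": [0,-0.002,0],"dr": [0,0,0]},
])

```text
time_s: 15.02
position: [0.4953, 0.0839, 0.0297]
tcp_rot: [[0.99, 0.139, 0.001], [0.139, -0.99, -0.004], [0.0, 0.004, -1.0]]
force: [-1.2, -11.1, 5.1]
opening: 0.127
grasp_force: 30.0
```

Call:
servo_tool([
  {"offset": [0,0,0],"dr": [0,0,0]},
  {"offset": [0,0,0],"dr": [0,0,0]},
  {"offset": [0,0,0],"dr": [0,0,0]},
  {"offset": [0,0,-0.03],"dr": [0,0,0]},
  {"offset": [0,0,-0.06],"dr": [0,0,0]},
  {"offset": [0,0,-0.1],"dr": [0,0,0]},
  {"offset": [0,0,-0.1],"dr": [0,0,0]},
], gripper=0.2)

```text
time_s: 15.6
position: [0.4998, 0.0866, 0.1348]
tcp_rot: [[0.99, 0.137, 0.013], [0.137, -0.991, -0.0], [0.013, 0.002, -1.0]]
force: [1.8, -0.8, -0.1]
opening: 0.39
grasp_force: 0.0
```

Call:
servo_tool([
  {"offset": [-0.32,0.61,-0.08],"dr": [0,0,0]},
  {"offset": [-0.32,0.61,-0.08],"dr": [0,0,0]},
  {"offset": [-0.32,0.61,-0.08],"dr": [0,0,0]},
  {"offset": [-0.32,0.61,-0.08],"dr": [0,0,0]},
  {"offset": [-0.32,0.61,-0.08],"dr": [0,0,0]},
  {"offset": [-0.32,0.61,-0.08],"dr": [0,0,0]},
  {"offset": [-0.32,0.61,-0.08],"dr": [0,0,0]},
  {"offset": [-0.32,0.61,-0.08],"dr": [0,0,0]},
  {"offset": [-0.32,0.61,-0.08],"dr": [0,0,0]},
  {"offset": [-0.32,0.61,-0.08],"dr": [0,0,0]},
  {"offset": [-0.32,0.61,-0.08],"dr": [0,0,0]},
  {"offset": [-0.32,0.61,-0.08],"dr": [0,0,0]},
  {"offset": [-0.32,0.61,-0.08],"dr": [0,0,0]},
  {"offset": [-0.32,0.61,-0.08],"dr": [0,0,0]},
  {"offset": [-0.32,0.61,-0.08],"dr": [0,0,0]},
  {"offset": [-0.32,0.61,-0.08],"dr": [0,0,0]},
  {"offset": [-0.32,0.61,-0.08],"dr": [0,0,0]},
  {"offset": [-0.32,0.61,-0.08],"dr": [0,0,0]},
])

```text
time_s: 17.1
position: [0.2592, -0.5686, 0.2091]
tcp_rot: [[0.991, 0.133, 0.0], [0.133, -0.991, -0.007], [-0.001, 0.007, -1.0]]
force: [0.1, 0.1, -0.2]
opening: 0.403
grasp_force: 0.0
```

```bash
sed -i 's/^prof(.top0.*//; s/^lines(.top0.png.); print(); //' m.py; python3 m.py t8.png
```

```text
t8.png circle mm 0.6010509133338928 1.3763136863708496 48.845523834228516
-180 47.2; -170 46.8; -160 45.9; -150 46.8; -140 47.4; -130 46.8; -120 47.8; -110 48.0; -100 47.1; -90 46.7; -80 46.1; -70 46.8; -60 45.8; -50 46.7; -40 47.2; -30 46.5; -20 46.2; -10 43.5; 0 41.5; 10 40.4; 20 41.6; 30 43.0; 40 46.4; 50 46.1; 60 47.5; 70 46.7; 80 46.3; 90 46.6; 100 46.3; 110 45.7; 120 45.8; 130 45.5; 140 45.5; 150 45.9; 160 47.2; 170 47.7; 
-32 160  155  141  131  118   97   80   69   71   79   97  117  135  152  154  155  156  154  150  142  131  114   96   87   87   82   79   85   82   83   92   89   87   90   88   87 
-24 155  163  165* 167* 166* 166* 163  156  146  135  135  130  142  152  155  155  153  154  155  151  145  123   99   88   84   79   82   82   75   79   82   78   83   88   82   83 
-16 163  166* 166* 165* 165* 164* 166* 165* 163  162  161  157  155  154  153  154  154  154  153  144  132  106   85   68   63   66   68   68   66   64   67   68   68   68   65   64 
-8 165* 165* 163  163  164* 166* 167* 167* 166* 163  160  157  153  151  151  153  154  153  149  143  123   99   8
[... 279 characters left out ...]
6* 164* 162* 156  148  137  130  136  149  153  156  155  155  152  145  129  111   88   74   65   65   70   69   66   64   64   69   71   69   68   67 
16 166* 166* 166* 166  166  166  163  160* 146  134  127  128  142  150  154  157  157  155  150  142  129  111   89   75   63   67   69   70   70   69   68   67   66   68   69   70 
24 166* 167* 166* 165  166* 165  159  151  135  121  115  123  144  151  153  154  155  156  155  148  139  130  109  109  100   96  105  102   98  101   99   97  104  101   99  106 
32 166* 164* 161  159  146  138  124   98   83   86  103  123  148  152  156  157  156  154  150  142  126   96   85   79   73   75   74   68   75   77   75   76   77   74   75   75
```

The bar has now moved in about 5 mm of the 6.3 mm expected, and the flat is within about 3° of it, well inside tolerance. I'll check that the disc is level and the spare hasn't moved, then hand in.

```bash
python3 - <<'E'
from h import *
c=snap('side','s8.png')
def seg(f,box):
    im=np.load('pics/'+f+'.npz')['color'].astype(int)
    x0,x1,y0,y1=box; p=im[y0:y1,x0:x1]
    m=((p[...,0]-p[...,2]>12)&(p[...,0]>90)).astype(np.uint8)
    m=cv2.morphologyEx(m,cv2.MORPH_CLOSE,np.ones((7,7)))
    k=max(cv2.findContours(m,cv2.RETR_EXTERNAL,cv2.CHAIN_APPROX_NONE)[0],key=cv2.contourArea)
    print(f,cv2.boundingRect(k),cv2.contourArea(k))
for f in('side0.png','s8.png'): seg(f,(240,320,190,262)); seg(f,(165,232,165,220))
a=np.load('pics/top0.png.npz')['color'][185:250,112:180].astype(int);b=np.load('pics/t8.png.npz')['color'][185:250,112:180].astype(int)
print('spare diff',abs(a-b).mean())
# level: best shift of near rim (lower boundary of disc) in side image, per column
def low(f):
    p=np.load('pics/'+f+'.npz')['color'].astype(int); m=(p[...,0]-p[...,2]>8)&(p[...,0]>75)
    return [int(np.where(m[200:255,u])[0].max()+200) if m[200:255,u].any() else None for u in range(258,306,4)]
print(low('side0.png'));print(low('s8.png'))
E
```

```text
side0.png (17, 20, 48, 29) 914.0
side0.png (0, 0, 54, 38) 1356.5
s8.png (17, 20, 48, 34) 1015.0
s8.png (21, 14, 33, 30) 546.0
spare diff 1.9514328808446455
[230, 235, 239, 239, 241, 243, 245, 243, 238, 238, 234, 230]
[230, 239, 242, 243, 244, 244, 243, 244, 243, 241, 239, 233]
```

```bash
python3 -c "
from rig import ticket;print(ticket.hand_in())"
```

```text
the job is handed in; nothing more can be done
None
```

I turned the blank home and handed it in at about 17 s: by my measurements the flat is within about 3° of the alignment bar, the bar has sprung in to about 6.7 mm, the blank is level and released, and the spare is where it was; the hand-in gave no verdict.

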